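# Check a coppersmith's stake with a try square

### The job

Put the small wooden block that lies on the steel sole plate into the green tray and let go of it there. Then take the wooden-handled try square and seat it in the corner at the foot of the upright stake: stock flat on the plate, its brass end and the edge of the blade flush against the middle of the stake's face that looks along the plate, pressed firmly (some 10 N each way) both down onto the plate and against the stake. Finish while still gripping and pressing it there, and leave everything else on the bench where it is.

Things in the scene. Friction and masses are not known exactly. Their poses are not given: they have to be found in the camera images.
- plate: Flat steel sole plate fixed to the bench, 270 (its x) x 110 (y) x 12 mm (z). Origin: centre of its underside, on the bench. Its x axis runs along the plate towards the stake.
- stake: Dark steel T-shaped stake fixed upright on the plate: shank 40 x 40 x 152 mm tall, crosswise horn on top 190 mm long (along y), 34 mm thick, top 186 mm above the plate. Origin: on the shank face that looks along the free 205 mm of plate (the face to check), mid-width, at the plate's top surface (12 mm above bench), 70 mm from the plate's centre. x points into the stake, z up.
- try_square: Try square standing on its stock, 0.3 kg: dark wood stock 150 x 24 wide x 34 mm high with a brass end; steel blade 6 mm thick, 28 mm wide, rising at that end to 142 mm. Origin: heel, at the underside of the brass end, mid-width. Stock runs to x = -150 mm, z up; brass end and blade edge lie at x = 0. Grip across the 24 mm, about 105 mm behind the heel. Seated, its frame matches the stake's.
- blade_tip (a point): Top of the try square's blade at its outer edge, 142 mm straight above the heel; axes as the try square.
- wood_block: Pale wooden block, 60 (x) x 32 (y) x 30 mm (z), about 50 g, lying on the plate in front of the stake. Origin: centre of its underside.
- tray: Green open tray fixed to the bench, 150 x 150 x 40 mm outside, walls and floor 5 mm. Origin: centre of its underside.
- mallet: Wooden mallet lying on the bench, head 50 x 100 x 50 mm, handle 200 mm along its x. Origin: under the head. Leave alone.
- beaker: Copper beaker, 72 mm wide, 85 mm high. Origin: centre of its underside. Leave alone.
- bowl: Copper bowl, 100 mm wide, 45 mm high. Origin: centre of its underside. Leave alone.
- brass_ring: Flat brass ring, 56 mm wide, 12 mm high. Origin: centre of its underside. Leave alone.
- punch: Steel punch lying flat, 125 mm long (x), 12 mm thick. Origin: underside, near the middle. Leave alone.
- steel_cone: Dark steel cone mandrel standing up, 60 mm wide at the foot, 70 mm high. Origin: centre of its underside. Leave alone.
Things that resemble listed ones, but are neither listed nor needed, are in the scene too. Several things look just like the try_square: the one meant starts farthest to the robot's right.

How it is judged:
On the way, in this order (a step that is already met when the one before it is completed fails the run):
1. the wooden block lies in the green tray, let go (x of wood_block in the frame of tray between -0.07 and 0.07 m and y of wood_block in the frame of tray between -0.07 and 0.07 m and z of wood_block in the frame of tray between -0.005 and 0.025 m and contact force between the fingers and wood_block below 0.05 N and linear speed of wood_block below 0.05 m/s), for 0.2 s.
2. the try square is gripped and pressed home in the corner of plate and stake (x of try_square in the frame of stake between -0.003 and 0.003 m and x of blade_tip in the frame of stake between -0.0035 and 0.003 m and y of try_square in the frame of stake between -0.012 and 0.012 m and z of try_square in the frame of stake between -0.003 and 0.003 m and angle between try_square's own z axis and vertical below 0.03 rad and angle between the x axis of try_square and the x axis of stake, either way round below 0.04 rad and contact force between try_square and stake above 3 N and contact force between try_square and plate above 5 N and contact force between the fingers and try_square above 3 N and linear speed of try_square below 0.02 m/s), for 0.3 s.
At the end, for the whole second after the job is handed in: Block in the tray, let go. Fingers grip the square (>3 N); it presses the plate (>5 N) and stake (>3 N); heel and blade tip within 3 mm of the face, heel within 3 mm of the plate and 12 mm of mid-face; upright within 0.03 rad, yaw within 0.04 rad of the stake, at rest (all of step 1 and all of step 2); the arm keeps its last pose, push and grip.
It fails at once if a bystander (mallet, beaker, bowl, ring, punch or cone) is moved by more than 20 mm (distance of any of mallet, beaker, bowl, brass_ring, punch, steel_cone from where it was at the start of the episode above 0.02 m).
It also fails if it takes over 64 s, if anything falls off the work surface, if the arm or the gripper's body presses on something with over 40 N, if the wrist force passes 120 N, or if a joint passes its speed limit or range.

### The arm

A 7-joint arm with a two-finger parallel gripper is mounted at the origin on the work surface. World frame = base frame: x ahead of the robot, y to its left, z up, the work surface at z = 0. Lengths are in m, angles in rad, forces in N, time in s.
With the tool pointing down it reaches from about 0.425 to 0.875 m from the base axis. Payload 8.4 kg.
Tool frame: the origin (TCP) lies at the very end of the fingers, on their centre line; the grasp point (between the pads) lies env.pinch_z behind it (env.pinch_z is the distance from the TCP to the grasp point, in m); z points along the fingers, y is the line along which they close (so a half turn about z gives the same grasp; the last joint's range is limited). The gripper opens to 87 mm and grips with 3 to 60 N. Pads are 19 mm wide; open, the fingers measure 117 mm over their backs; the gripper's body (75 mm by 190 mm) begins 51 mm behind the grasp point.
Start: joints at [1.204, 0.333, 0.04, 1.465, -0.013, 1.343, -0.059], TCP at [0.172, -0.627, 0.196] pointing down, gripper open.
Joint ranges: [-2.58, 2.58], [-0.38, 2.09], [-1.3, 1.39], [0.25, 2.4], [-1.5, 4.64], [0.08, 2.09], [-2.65, 2.65]. Speed limits (rad/s): [2.22, 2.22, 2.79, 2.79, 3.14, 3.14, 3.14].

### API

Orientations are given as a unit quaternion [w, x, y, z].
In Python, from bench import readout, camera, camera_params, env gives the robot as it stands.
- The arm moves only by the tool play_rows, never from a script. Its arguments are lists of equal length, an entry for each row: "translation": the shift along the tool's x, y, z in m, a list of three; "rot": the turn, a rotation vector about the tool's x, y, z in rad, a list of three; "gripper": the closure in counts, from 0 (fully open) to 255 (shut). A call has 1 to 12 rows; each row shifts and turns the commanded pose from where the row before left it, along the tool's axes as they then stand; what a row does not reach is not made up. A row lasts 1/12 s, in which the tool goes at most 41.7 mm and 7.16 degrees, less where a joint would pass 70% of its speed; a pose out of reach is approached as far as the arm can. A call with a gripper value outside its range is refused whole. The fingers move at their own pace and stop on an object; "newtons" is the grip in N (left out, the last holds). Time passes only in rows, so rows that do not move let the fingers close. It gives the time, the measured TCP pose, the force, the opening and the grip force at its end, in the units of the state.
- readout.sense(): the state, without advancing time (a new reading comes with each control period).
- camera(name): name is "scene" or "top"; returns (picture, depth): 420x560x3 uint8, blue, green, red; 420x560 float32, m along the optical axis (not along the pixel's ray), 0 where there is no reading.
- camera_params(name): a dict with "mtx" (3x3 intrinsics, pixels), "k1" (the pictures are not rectified: a ray, as slopes to the right and down, at radius r is drawn at 1 + k1 r^2 times it, then the intrinsics apply), "camera_from_world" (4x4, takes a point from world to camera coordinates). Camera axes: x right, y down, z forward; pixel columns grow to the right and rows downward; lengths in m; the calibration is good to about 2 mm. A picture is of the moment at which its call begins. camera_params takes no time and is no camera call.
- env.sign_off(): hands the job in; it is judged then, once.
The state is a dict: "clock": time; "joint_pos": joint angles; "joint_vel": joint speeds; "effort": joint torques, N m; "eef_pos": TCP position; "ee_rot": TCP orientation; "ft_force": force on the tool from outside, world axes, zero at the start; "wrist_torque": the same for the moment, N m; "grip_width": finger opening in m; "grasp_force": force on a finger pad.
Only numpy, scipy, OpenCV 4.12 (cv2) and the standard library are available. Lean on these libraries where they do the work, as an engineer would, in place of code of your own. Each camera call takes 0.05 s, during which the arm holds its last target. There are 200 camera calls.

## Working session

There is one attempt and no reset: what is moved stays moved. The work goes in short steps, Python scripts to look and compute and a tool call to move; the robot and the scene stay as the last step left them, time stands still between calls to the robot, and variables do not carry over. Pictures are saved under pics/ and viewed, at most 10 in all, crops included, and the job is handed in when it is done.

Besides the shell and the picture viewer there is one more tool, called after "Emit:" as name(argument=value, ...) on one line, values as JSON. play_rows: Moves the arm, as the interface text tells. Its arguments: {"type":"object","properties":{"translation":{"type":"array"},"rot":{"type":"array"},"gripper":{"type":"array"},"newtons":{"type":"number"}},"required":["translation","rot","gripper"]}

```bash
mkdir -p pics; ls
python3 - <<'E'
from bench import readout,camera,camera_params,env
import cv2,numpy as np
for n in("top","scene"):
    p,d=camera(n); cv2.imwrite(f"pics/{n}0.png",p); np.save(f"pics/{n}0.npy",d)
    c=camera_params(n); print(n,c)
s=readout.sense(); print(s, env.pinch_z)
E
```

```text
pics
top {'mtx': array([[524.43960702,   0.        , 281.29496606],
       [  0.        , 524.43960702, 213.35724505],
       [  0.        ,   0.        ,   1.        ]]), 'k1': -0.08714597433582896, 'camera_from_world': array([[ 0.06456723, -0.99790439, -0.00423063, -0.03994033],
       [-0.97246904, -0.06196912, -0.22464149,  0.60497735],
       [ 0.22390857,  0.01861864, -0.9744323 ,  1.32856506],
       [ 0.        ,  0.        ,  0.        ,  1.        ]])}
scene {'mtx': array([[463.03841734,   0.        , 285.11388127],
       [  0.        , 463.03841734, 209.014056  ],
       [  0.        ,   0.        ,   1.        ]]), 'k1': -0.013822782738670299, 'camera_from_world': array([[-0.76066892,  0.64907899,  0.00890289,  0.46337192],
       [ 0.54681971,  0.64809949, -0.53005212, -0.26045378],
       [-0.34981565, -0.3983259 , -0.84791833,  1.4632649 ],
       [ 0.        ,  0.        ,  0.        ,  1.        ]])}
{'clock': 0.1, 'joint_pos': array([ 1.20380741,  0.3338236 ,  0.03988777,  1.46620318, -0.01340549,
        1.343307  , -0.0584997 ]), 'joint_vel': array([-0.00072748, -0.00037866, -0.0010397 , -0.00204962,  0.00120526,
       -0.00115921,  0.00118702]), 'effort': array([ 3.31601797e-03, -6.57813048e+01,  1.33980241e+00, -4.04706717e+01,
       -5.96218952e-02,  4.10219387e-02,  6.53097186e-05]), 'eef_pos': array([ 0.17182866, -0.62638296,  0.19524925]), 'ee_rot': array([-7.22843933e-04,  9.91051286e-01,  1.33479607e-01, -1.46321564e-04]), 'ft_force': array([-0.69359453,  0.09112258, -0.8236546 ]), 'wrist_torque': array([-0.0166905 ,  0.01695976,  0.0228301 ]), 'grasp_force': 0.0, 'grip_width': 0.08724472759626366} 0.0187
```

View pics/top0.png

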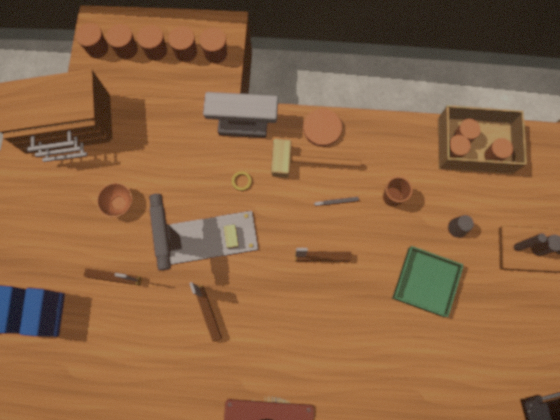

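View pics/scene0.png

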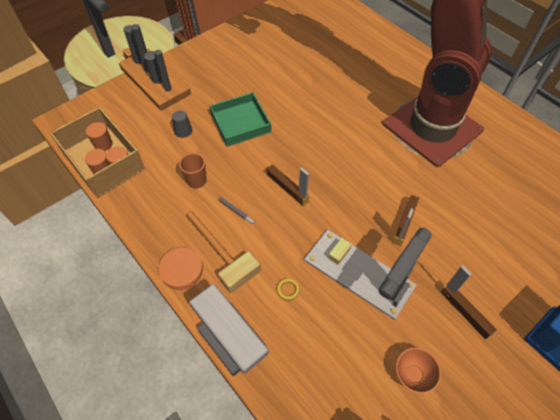

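The top view shows the plate at (210,238) with the stake at (160,232) and the block at (232,237). The target square has its blade at (302,252) and its stock running to (350,257). The tray is at (428,282). The square farthest right is the one at (322,256), and the scene view agrees.

```bash
cat > h.py <<'E'
import numpy as np,cv2
from bench import camera_params
def cloud(n,d):
    c=camera_params(n); h,w=d.shape
    uv=np.stack(np.meshgrid(np.arange(w),np.arange(h)),-1).reshape(-1,1,2).astype(float)
    r=cv2.undistortPoints(uv,c["mtx"],np.array([c["k1"],0,0,0.])).reshape(h,w,2)
    P=np.concatenate([r,np.ones((h,w,1))],-1)*d[...,None]
    T=c["camera_from_world"]; W=(P-T[:3,3])@T[:3,:3]
    W[d==0]=np.nan
    return W
def rect(W,lo,hi,zlo,zhi,label=""):
    m=(W[...,0]>lo[0])&(W[...,0]<hi[0])&(W[...,1]>lo[1])&(W[...,1]<hi[1])&(W[...,2]>zlo)&(W[...,2]<zhi)
    p=W[m]; 
    if len(p)<5: print(label,"few",len(p)); return
    b=cv2.minAreaRect(p[:,:2].astype(np.float32)); q=cv2.boxPoints(b)
    print(label,len(p),"c",np.round(b[0],4),"size",np.round(b[1],4),"ang",round(b[2],2),"zmed",round(np.median(p[:,2]),4))
    return p
E
python3 - <<'E'
from h import *
for n in("top","scene"):
    W=cloud(n,np.load(f"pics/{n}0.npy"));np.set_printoptions(suppress=True,precision=4)
    pts={"top":{"block":(232,237),"bladetop":(302,252),"stock":(335,256),"tray":(428,282),"horn":(160,232),"plate":(205,240),"platecorner":(253,215),"bench":(300,350),"cone":(460,227),"beaker":(398,190),"punch":(338,202),"s2":(207,310)},
     "scene":{"block":(340,248),"tray":(240,120),"blade":(305,185),"stock":(285,182),"horn":(405,265),"plate":(325,260)}}[n]
    for k,(u,v) in pts.items(): print(n,k,W[v,u])
W0=W
W=cloud("top",np.load("pics/top0.npy"))
for n,W in(("top",W),("scene",W0)):
    b=W[cloud is None] if 0 else None
    rect(W,(.44,-.02),(.62,.15),.032,.055,n+" block")
    rect(W,(.38,-.23),(.62,-.0),.022,.045,n+" stock")
    rect(W,(.38,-.23),(.62,-.0),.06,.16,n+" blade")
    rect(W,(.38,-.02),(.7,.32),.006,.020,n+" plate")
    rect(W,(.38,.0),(.7,.32),.165,.22,n+" horn")
    rect(W,(.3,-.45),(.6,-.2),.025,.055,n+" tray")
E
```

```text
top block [0.5392 0.1279 0.04  ]
top bladetop [ 0.4998 -0.0609  0.1086]
top stock [ 0.5067 -0.1522  0.0308]
top tray [ 0.4554 -0.4132 -0.0014]
top horn [0.5125 0.2852 0.1958]
top plate [0.531  0.2046 0.0116]
top platecorner [ 0.6126  0.079  -0.0012]
top bench [ 0.2538 -0.0732  0.0047]
top cone [ 0.6    -0.481   0.0659]
top beaker [ 0.7106 -0.3257  0.0014]
top punch [ 0.662  -0.1559  0.0116]
top s2 [0.3412 0.1784 0.0319]
scene block [0.5377 0.1333 0.0371]
scene tray [ 0.4475 -0.4101  0.0018]
scene blade [ 0.5007 -0.0468  0.0884]
scene stock [ 0.5092 -0.1182  0.033 ]
scene horn [0.5311 0.3009 0.1986]
scene plate [0.579  0.1245 0.0079]
top block 260 c [0.5426 0.1323] size [0.0605 0.032 ] ang 12.85 zmed 0.0419
top stock 461 c [ 0.5051 -0.1201] size [0.0247 0.151 ] ang 3.23 zmed 0.0336
top blade 85 c [ 0.5016 -0.0587] size [0.0066 0.0279] ang 2.16 zmed 0.128
top plate 3102 c [0.5401 0.1502] size [0.3186 0.338 ] ang 0.04 zmed 0.0117
top horn 1092 c [0.5167 0.2885] size [0.1912 0.0364] ang 12.69 zmed 0.1942
top tray 382 c [ 0.4562 -0.4005] size [0.1436 0.1517] ang 73.48 zmed 0.0384
scene block 239 c [0.5404 0.1366] size [0.0606 0.0306] ang 11.72 zmed 0.0403
scene stock 415 c [ 0.5031 -0.115 ] size [0.0288 0.1532] ang 4.25 zmed 0.0313
scene blade 185 c [ 0.4998 -0.0544] size [0.0096 0.031 ] ang 5.59 zmed 0.1052
scene plate 3042 c [0.5508 0.1849] size [0.2192 0.3303] ang 42.17 zmed 0.0114
scene horn 1193 c [0.5151 0.2921] size [0.1901 0.036 ] ang 13.88 zmed 0.1946
scene tray 330 c [ 0.4529 -0.3972] size [0.1498 0.1518] ang 73.59 zmed 0.0347
```

Emit:
play_rows(translation=[[0.027,-0.012,-0.009],[0.027,-0.012,-0.009],[0.027,-0.012,-0.009],[0.027,-0.012,-0.009],[0.027,-0.012,-0.009],[0.027,-0.012,-0.009],[0.027,-0.012,-0.009],[0.027,-0.012,-0.009],[0.027,-0.012,-0.009],[0.027,-0.012,-0.009],[0.027,-0.012,-0.009],[0.027,-0.012,-0.009]], rot=[[0,0,0],[0,0,0],[0,0,0],[0,0,0],[0,0,0],[0,0,0],[0,0,0],[0,0,0],[0,0,0],[0,0,0],[0,0,0],[0,0,0]], gripper=[0,0,0,0,0,0,0,0,0,0,0,0], newtons=20)

```text
clock: 1.1
eef_pos: [0.4471, -0.4011, 0.3042]
ee_rot: [-0.0, 0.991, 0.133, -0.0]
ft_force: [0.7, -0.7, -0.2]
grip_width: 0.087
grasp_force: 0.0
```

```bash
cat >> h.py <<'E'
from bench import readout
from scipy.spatial.transform import Rotation as R
def go(target,yaw,n):
    """target TCP world; yaw deg of tool x (tool down). Prints per-row tool shift and turn over n rows (shift in start axes)."""
    s=readout.sense(); q=s["ee_rot"]; r=R.from_quat([*q[1:],q[0]])
    g=R.from_euler("z",yaw,degrees=True)*R.from_euler("x",180,degrees=True)
    t=r.inv().apply(np.array(target)-s["eef_pos"]); w=(r.inv()*g).as_rotvec()
    x=r.as_matrix()[:,0]
    print("t",round(s["clock"],2),"pos",s["eef_pos"].round(4),"yaw",np.degrees(np.arctan2(x[1],x[0])).round(2),"j",s["joint_pos"].round(2),"F",s["ft_force"].round(1),"grip",round(s["grip_width"],4),round(s["grasp_force"],1))
    print(" shift",t.round(4),"per row",(t/n).round(4),"rot",w.round(4),"max mm/row",round(1e3*np.linalg.norm(t)/n,1))
E
python3 - <<'E'
from h import *
go((.5415,.1345,.25),12.7,16)
W=cloud("top",np.load("pics/top0.npy"));W2=cloud("scene",np.load("pics/scene0.npy"))
# plate in its approximate frame
c,s=np.cos(np.radians(102.8)),np.sin(np.radians(102.8)); A=np.array([[c,s],[-s,c]])
for n,w in(("top",W),("scene",W2)):
    L=(w[...,:2]-(.536,.202))@A.T; z=w[...,2]
    m=(abs(L[...,0])<.16)&(abs(L[...,1])<.075)&(z>.007)&(z<.018); p=L[m]
    print(n,"plate lx",np.percentile(p[:,0],[.5,2]),"ly",np.percentile(p[(p[:,0]<.02)],[1,99],axis=0)[:,1])
    m=(abs(L[...,0]-.09)<.04)&(abs(L[...,1])<.04)&(z>.03)&(z<.15); p=L[m]; 
    if len(p): print("shank",len(p),np.percentile(p,[2,50,98],axis=0))
E
```

```text
t 1.1 pos [ 0.4471 -0.4011  0.3042] yaw 15.34 j [ 0.79  0.21 -0.17  1.41  0.03  1.53 -0.67] F [ 0.7 -0.7 -0.2] grip 0.087 0.0
 shift [ 0.2327 -0.4915  0.0543] per row [ 0.0145 -0.0307  0.0034] rot [-0.0005  0.0004  0.046 ] max mm/row 34.2
top plate lx [-0.1341457  -0.13113065] ly [-0.05638566  0.05278259]
shank 184 [[ 0.07047237 -0.01967911]
 [ 0.07159114  0.00874183]
 [ 0.09148426  0.01996986]]
scene plate lx [-0.12846912 -0.12471699] ly [-0.05426474  0.05413588]
shank 190 [[ 0.10722337 -0.02855658]
 [ 0.11491628 -0.01165269]
 [ 0.12379271  0.0293153 ]]
```

Emit:
play_rows(translation=[[0.0145,-0.0307,0],[0.0145,-0.0307,0],[0.0145,-0.0307,0],[0.0145,-0.0307,0],[0.0145,-0.0307,0],[0.0145,-0.0307,0],[0.0145,-0.0307,0],[0.0145,-0.0307,0],[0.0145,-0.0307,0],[0.0145,-0.0307,0],[0.0145,-0.0307,0],[0.0145,-0.0307,0]], rot=[[0,0,0],[0,0,0],[0,0,0],[0,0,0],[0,0,0],[0,0,0],[0,0,0],[0,0,0],[0,0,0],[0,0,0],[0,0,0],[0,0,0]], gripper=[0,0,0,0,0,0,0,0,0,0,0,0])

```text
clock: 2.1
eef_pos: [0.5164, 0.0007, 0.3039]
ee_rot: [0.0, 0.991, 0.133, -0.0]
ft_force: [1.4, -0.8, 0.4]
grip_width: 0.0867
grasp_force: 0.0
```

Emit:
play_rows(translation=[[0.0145,-0.0307,0.013],[0.0145,-0.0307,0.013],[0.0145,-0.0307,0.013],[0.0145,-0.0307,0.013],[0,0,0.0],[0,0,0.0]], rot=[[0,0,0.0115],[0,0,0.0115],[0,0,0.0115],[0,0,0.0115],[0,0,0],[0,0,0]], gripper=[0,0,0,0,0,0])

```text
clock: 2.6
eef_pos: [0.5415, 0.1346, 0.2508]
ee_rot: [-0.0, 0.994, 0.113, -0.001]
ft_force: [-0.0, -0.6, -0.8]
grip_width: 0.087
grasp_force: 0.0
```

Run:
```python
from h import *
go((.5415,.1345,.016),12.7,8)
```

```text
t 2.6 pos [0.5415 0.1346 0.2508] yaw 12.95 j [ 0.22  0.17 -0.61  1.58  0.1   1.42 -1.75] F [-0.  -0.6 -0.8] grip 0.087 0.0
 shift [0.0006 0.0003 0.2348] per row [0.0001 0.     0.0293] rot [-0.0011  0.0024  0.0043] max mm/row 29.3
```

Emit:
play_rows(translation=[[0,0,0.028],[0,0,0.028],[0,0,0.028],[0,0,0.028],[0,0,0.028],[0,0,0.028],[0,0,0.028],[0,0,0.02],[0,0,0.012],[0,0,0.006],[0,0,0],[0,0,0]], rot=[[0,0,0],[0,0,0],[0,0,0],[0,0,0],[0,0,0],[0,0,0],[0,0,0],[0,0,0],[0,0,0],[0,0,0],[0,0,0],[0,0,0]], gripper=[0,0,0,0,0,0,0,0,0,0,255,255])

```text
clock: 3.6
eef_pos: [0.5432, 0.1322, 0.0191]
ee_rot: [-0.0, 0.994, 0.11, 0.001]
ft_force: [0.9, -0.4, 0.5]
grip_width: 0.0803
grasp_force: 0.0
```

Emit:
play_rows(translation=[[0,0,0],[0,0,0],[0,0,0],[0,0,0],[0,0,0],[0,0,-0.01],[0,0,-0.02]], rot=[[0,0,0],[0,0,0],[0,0,0],[0,0,0],[0,0,0],[0,0,0],[0,0,0]], gripper=[255,255,255,255,255,255,255])

```text
clock: 4.18
eef_pos: [0.5407, 0.132, 0.0469]
ee_rot: [0.0, 0.994, 0.111, -0.002]
ft_force: [0.0, 0.7, -0.1]
grip_width: 0.0348
grasp_force: 0.0
```

Run:
```python
from h import *
go((.455,-.399,.25),12.7,16)
```

```text
t 4.18 pos [0.5407 0.132  0.0469] yaw 12.72 j [ 0.18  0.34 -0.59  1.84  0.21  1.04 -1.84] F [ 0.   0.7 -0.1] grip 0.0348 0.0
 shift [-0.2013  0.499  -0.2024] per row [-0.0126  0.0312 -0.0127] rot [-0.0003  0.0039  0.0003] max mm/row 35.9
```

Lifted a moment too early, before the fingers had closed. Going back down.

Emit:
play_rows(translation=[[0,0,-0.01],[0,0,0],[0,0,0]], rot=[[0,0,0],[0,0,0],[0,0,0]], gripper=[0,0,0])

```text
clock: 4.43
eef_pos: [0.543, 0.1325, 0.0588]
ee_rot: [0.0, 0.994, 0.111, 0.001]
ft_force: [0.7, 0.7, -1.1]
grip_width: 0.0478
grasp_force: 0.0
```

Run:
```python
from h import *
from bench import camera
go((.5415,.133,.016),12.7,8)
for n in("top","scene"):
    p,d=camera(n); cv2.imwrite(f"pics/{n}1.png",p); W=cloud(n,d)
    rect(W,(.50,.08),(.60,.19),.034,.046,n+" block")
cv2.imwrite("pics/s1.png",cv2.resize(cv2.imread("pics/scene1.png")[180:320,260:440],None,fx=4,fy=4))
```

```text
t 4.43 pos [0.543  0.1325 0.0588] yaw 12.7 j [ 0.19  0.32 -0.59  1.82  0.21  1.05 -1.83] F [ 0.7  0.7 -1.1] grip 0.0478 0.0
 shift [-0.0014 -0.0008  0.0428] per row [-0.0002 -0.0001  0.0053] rot [ 0.0003 -0.0017 -0.    ] max mm/row 5.4
top block few 0
scene block 244 c [0.5394 0.1361] size [0.0608 0.0311] ang 13.1 zmed 0.0403
```

View pics/s1.png

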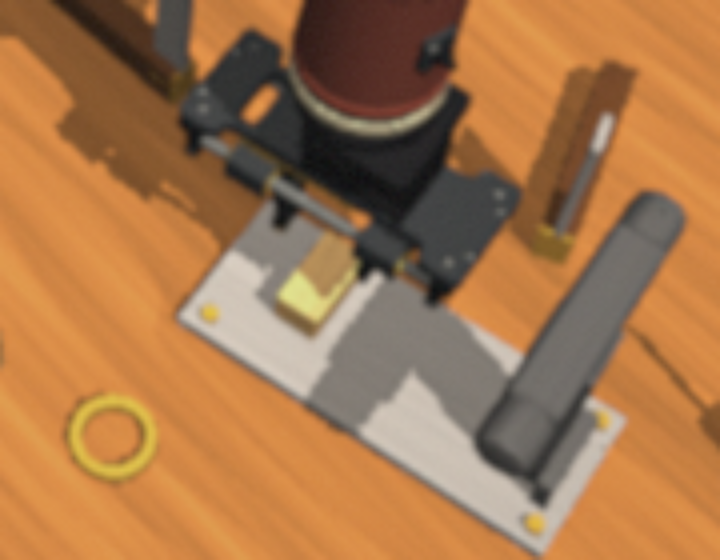

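The crop shows the block still lying in its place between the fingers, around (320,290). Descending again and closing for longer this time.

Emit:
play_rows(translation=[[0,0,0],[0,0,0],[0,0,0],[0,0,0.015],[0,0,0.015],[0,0,0.01],[0,0,0.003],[0,0,0],[0,0,0],[0,0,0],[0,0,0],[0,0,0]], rot=[[0,0,0],[0,0,0],[0,0,0],[0,0,0],[0,0,0],[0,0,0],[0,0,0],[0,0,0],[0,0,0],[0,0,0],[0,0,0],[0,0,0]], gripper=[0,0,0,0,0,0,0,255,255,255,255,255])

```text
clock: 5.53
eef_pos: [0.5428, 0.1325, 0.0157]
ee_rot: [-0.0, 0.994, 0.111, 0.001]
ft_force: [0.5, -0.2, -1.1]
grip_width: 0.0612
grasp_force: 0.0
```

Emit:
play_rows(translation=[[0,0,0],[0,0,0],[0,0,0],[0,0,0],[0,0,0],[0,0,0],[0,0,0]], rot=[[0,0,0],[0,0,0],[0,0,0],[0,0,0],[0,0,0],[0,0,0],[0,0,0]], gripper=[255,255,255,255,255,255,255])

```text
clock: 6.12
eef_pos: [0.5432, 0.1328, 0.016]
ee_rot: [-0.0, 0.994, 0.111, 0.001]
ft_force: [0.2, 0.8, 6.6]
grip_width: 0.0152
grasp_force: 3.1
```

Opening of 15 mm doesn't match a 32 mm block, so I'll look.

Run:
```python
from h import *
from bench import camera
go((.5415,.133,.016),12.7,8)
for n in("top","scene"):
    p,d=camera(n); cv2.imwrite(f"pics/{n}2.png",p); W=cloud(n,d)
    rect(W,(.48,.06),(.60,.19),.025,.046,n+" block")
a=cv2.resize(cv2.imread("pics/scene2.png")[180:300,280:400],None,fx=4,fy=4)
cv2.imwrite("pics/s2.png",a)
```

```text
t 6.12 pos [0.5432 0.1328 0.016 ] yaw 12.71 j [ 0.17  0.38 -0.58  1.86  0.25  0.98 -1.86] F [0.2 0.8 6.6] grip 0.0152 3.1
 shift [-0.0016 -0.0006 -0.    ] per row [-0.0002 -0.0001 -0.    ] rot [-0.     -0.0017  0.0002] max mm/row 0.2
top block few 0
scene block 140 c [0.5428 0.1365] size [0.0562 0.0304] ang 10.05 zmed 0.0397
```

View pics/s2.png

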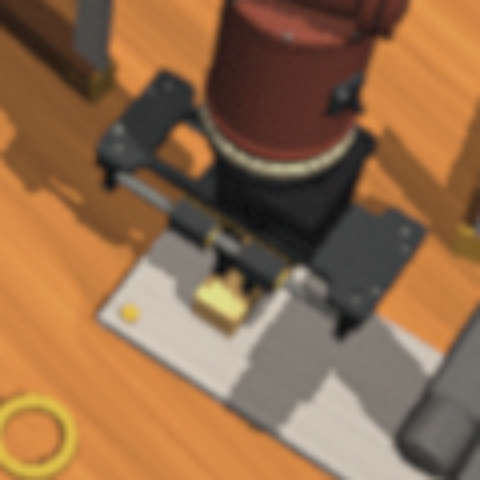

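The crop shows the block at about (222,300) still upright, with the fingers on either side. I'll let it settle and read again.

Emit:
play_rows(translation=[[0,0,0],[0,0,0],[0,0,0],[0,0,0]], rot=[[0,0,0],[0,0,0],[0,0,0],[0,0,0]], gripper=[255,255,255,255])

```text
clock: 6.55
eef_pos: [0.5434, 0.1328, 0.016]
ee_rot: [-0.0, 0.994, 0.111, 0.001]
ft_force: [-0.6, 0.5, 6.5]
grip_width: 0.0003
grasp_force: 3.1
```

Emit:
play_rows(translation=[[0,0,-0.01],[0,0,-0.02],[0,0,-0.02],[0,0,0],[0,0,0]], rot=[[0,0,0],[0,0,0],[0,0,0],[0,0,0],[0,0,0]], gripper=[255,255,255,255,255])

```text
clock: 6.97
eef_pos: [0.5433, 0.1327, 0.0666]
ee_rot: [-0.0, 0.994, 0.111, 0.001]
ft_force: [0.4, 0.1, -0.8]
grip_width: 0.0002
grasp_force: 0.0
```

Run:
```python
from h import *
from bench import camera
go((.455,-.399,.25),12.7,16)
for n in("top","scene"):
    p,d=camera(n); cv2.imwrite(f"pics/{n}3.png",p); W=cloud(n,d)
    rect(W,(.48,.06),(.60,.19),.025,.046,n+" block low")
a=cv2.resize(cv2.imread("pics/scene3.png")[180:300,280:400],None,fx=4,fy=4)
cv2.imwrite("pics/s3.png",a)
```

```text
t 6.97 pos [0.5433 0.1327 0.0666] yaw 12.7 j [ 0.19  0.31 -0.6   1.82  0.2   1.07 -1.83] F [ 0.4  0.1 -0.8] grip 0.0002 0.0
 shift [-0.2026  0.4993 -0.1838] per row [-0.0127  0.0312 -0.0115] rot [ 0.0002 -0.0025  0.    ] max mm/row 35.6
top block low few 0
scene block low 259 c [0.5405 0.1355] size [0.0617 0.0318] ang 11.51 zmed 0.04
```

View pics/s3.png

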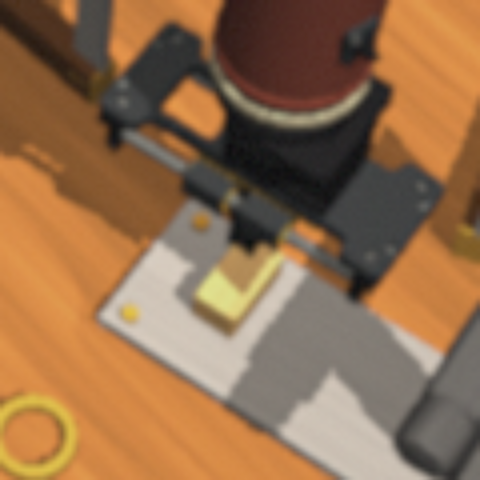

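The fingers shut empty (tip at (245,235)) beside the untouched block (240,290). I'll check the camera calibration against the tool position.

Run:
```python
from h import *
from bench import camera,camera_params
s=readout.sense(); e=s["eef_pos"]
for n in("top","scene"):
    c=camera_params(n);T=c["camera_from_world"]
    for P in(e,e+[0,0,.02]):
        u,_=cv2.projectPoints(P.reshape(1,3),cv2.Rodrigues(T[:3,:3])[0],T[:3,3],c["mtx"],np.array([c["k1"],0,0,0.])); print(n,"TCP px",u.ravel().round(1))
p,d=camera("scene");W=cloud("scene",d)
m=(W[...,2]>.06)&(W[...,2]<.11)&(abs(W[...,0]-.53)<.09)&(abs(W[...,1]-.133)<.12)
P=W[m]; 
for lo in np.arange(.05,.11,.01):
    q=P[(P[:,2]>=lo)&(P[:,2]<lo+.01)]
    if len(q): print(lo.round(3),len(q),q.min(0).round(3),np.median(q,0).round(3),q.max(0).round(3))
```

```text
top TCP px [229.6 234.1]
top TCP px [228.8 232.7]
scene TCP px [339.7 243.7]
scene TCP px [340.5 239.9]
0.09 14 [0.54  0.129 0.09 ] [0.55  0.137 0.093] [0.553 0.147 0.1  ]
0.1 19 [0.546 0.128 0.101] [0.55  0.137 0.105] [0.555 0.146 0.11 ]
```

The camera's finger points put the tips about 24 mm above the reported TCP height, while x and y agree. The 6.5 N upward force fits the tips having slid over the block's top at z 0.042. So I'll go lower, carefully.

Emit:
play_rows(translation=[[0,0,0],[0,0,0],[0,0,0],[0,0,0],[0,0,0],[0,0,0],[0,0,0],[0,0,0.01],[0,0,0.015],[0,0,0.015],[0,0,0.015],[0,0,0.01]], rot=[[0,0,0],[0,0,0],[0,0,0],[0,0,0],[0,0,0],[0,0,0],[0,0,0],[0,0,0],[0,0,0],[0,0,0],[0,0,0],[0,0,0]], gripper=[0,0,0,0,0,0,0,0,0,0,0,0])

```text
clock: 8.12
eef_pos: [0.5414, 0.1321, -0.002]
ee_rot: [0.0, 0.994, 0.111, -0.001]
ft_force: [-0.7, -0.4, 0.2]
grip_width: 0.0728
grasp_force: 0.0
```

Emit:
play_rows(translation=[[0,0,0],[0,0,0]], rot=[[0,0,0],[0,0,0]], gripper=[0,0])

```text
clock: 8.28
eef_pos: [0.5419, 0.1325, -0.0004]
ee_rot: [-0.0, 0.994, 0.111, -0.001]
ft_force: [0.4, -0.3, -0.3]
grip_width: 0.0834
grasp_force: 0.0
```

Run:
```python
from h import *
from bench import camera
go((.5423,.1335,-.004),12.7,8)
p,d=camera("scene");W=cloud("scene",d)
cv2.imwrite("pics/s4.png",cv2.resize(p[190:290,290:390],None,fx=5,fy=5))
```

```text
t 8.28 pos [ 5.419e-01  1.325e-01 -4.000e-04] yaw 12.72 j [ 0.16  0.4  -0.57  1.87  0.26  0.95 -1.87] F [ 0.4 -0.3 -0.3] grip 0.0834 0.0
 shift [ 0.0006 -0.0009  0.0036] per row [ 0.0001 -0.0001  0.0004] rot [-0.0003  0.0012  0.0003] max mm/row 0.5
```

View pics/s4.png

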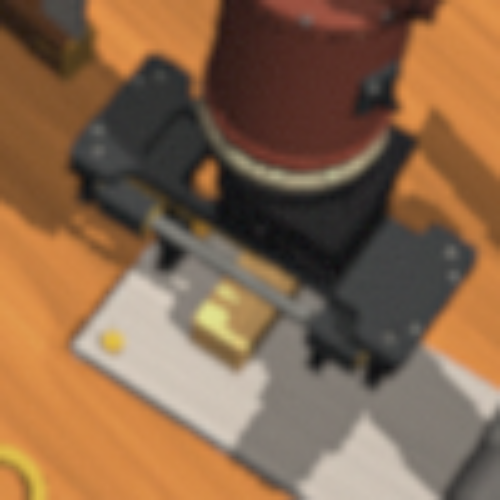

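Fingers straddle the block ((235,310) in the crop), with no contact even at a reported z below the plate's top. So the offset is confirmed. Going 6 mm further and closing.

Emit:
play_rows(translation=[[0,0,0.003],[0,0,0.003],[0,0,0],[0,0,0],[0,0,0],[0,0,0],[0,0,0],[0,0,0],[0,0,0],[0,0,0],[0,0,0],[0,0,0]], rot=[[0,0,0],[0,0,0],[0,0,0],[0,0,0],[0,0,0],[0,0,0],[0,0,0],[0,0,0],[0,0,0],[0,0,0],[0,0,0],[0,0,0]], gripper=[0,0,255,255,255,255,255,255,255,255,255,255])

```text
clock: 9.33
eef_pos: [0.5424, 0.1324, -0.0059]
ee_rot: [-0.0, 0.994, 0.111, -0.0]
ft_force: [0.2, -0.9, -0.4]
grip_width: 0.0315
grasp_force: 20.0
```

Emit:
play_rows(translation=[[0,0,0],[0,0,0],[0,0,0]], rot=[[0,0,0],[0,0,0],[0,0,0]], gripper=[255,255,255])

```text
clock: 9.58
eef_pos: [0.5424, 0.1324, -0.0059]
ee_rot: [-0.0, 0.994, 0.111, 0.0]
ft_force: [-0.1, 0.2, 0.2]
grip_width: 0.0319
grasp_force: 20.0
```

Emit:
play_rows(translation=[[0,0,-0.02],[0,0,-0.035],[0,0,-0.04],[0,0,-0.04],[0,0,-0.04],[-0.0135,0.0333,-0.01],[-0.0135,0.0333,-0.01],[-0.0135,0.0333,-0.005],[-0.0135,0.0333,0],[-0.0135,0.0333,0],[-0.0135,0.0333,0],[-0.0135,0.0333,0]], rot=[[0,0,0],[0,0,0],[0,0,0],[0,0,0],[0,0,0],[0,0,0],[0,0,0],[0,0,0],[0,0,0],[0,0,0],[0,0,0],[0,0,0]], gripper=[255,255,255,255,255,255,255,255,255,255,255,255])

```text
clock: 10.58
eef_pos: [0.5008, -0.1174, 0.1942]
ee_rot: [0.0, 0.994, 0.111, 0.0]
ft_force: [0.2, -0.7, -0.7]
grip_width: 0.0317
grasp_force: 20.0
```

Emit:
play_rows(translation=[[-0.0135,0.0333,0],[-0.0135,0.0333,0],[-0.0135,0.0333,0],[-0.0135,0.0333,0],[-0.0135,0.0333,0.01],[-0.0135,0.0333,0.015],[-0.0135,0.0333,0.02],[-0.0135,0.0333,0.02],[0,0,0.02],[0,0,0]], rot=[[0,0,0],[0,0,0],[0,0,0],[0,0,0],[0,0,0],[0,0,0],[0,0,0],[0,0,0],[0,0,0],[0,0,0]], gripper=[255,255,255,255,255,255,255,255,255,255])

```text
clock: 11.42
eef_pos: [0.4511, -0.4002, 0.1042]
ee_rot: [-0.002, 0.994, 0.109, -0.003]
ft_force: [-0.6, 1.2, -1.3]
grip_width: 0.0321
grasp_force: 20.0
```

Run:
```python
from h import *
go((.4545,-.399,-.008),12.7,6)
```

```text
t 11.42 pos [ 0.4511 -0.4002  0.1042] yaw 12.47 j [ 0.83  0.32 -0.22  1.68  0.07  1.16 -0.76] F [-0.6  1.2 -1.3] grip 0.0321 20.0
 shift [4.100e-03 1.000e-04 1.122e-01] per row [0.0007 0.     0.0187] rot [-0.0052  0.0047 -0.004 ] max mm/row 18.7
```

Emit:
play_rows(translation=[[0.002,0,0.02],[0.002,0,0.025],[0,0,0.025],[0,0,0.02],[0,0,0.015],[0,0,0.006],[0,0,0],[0,0,0],[0,0,0],[0,0,0],[0,0,0],[0,0,0]], rot=[[0,0,0],[0,0,0],[0,0,0],[0,0,0],[0,0,0],[0,0,0],[0,0,0],[0,0,0],[0,0,0],[0,0,0],[0,0,0],[0,0,0]], gripper=[255,255,255,255,255,255,255,110,110,110,110,110])

```text
clock: 12.42
eef_pos: [0.459, -0.3988, -0.0012]
ee_rot: [0.0, 0.994, 0.111, 0.0]
ft_force: [0.1, -0.2, -0.0]
grip_width: 0.0485
grasp_force: 0.0
```

Emit:
play_rows(translation=[[0,0,0],[0,0,-0.02],[0,0,-0.04],[0,0,-0.04],[0,0,-0.04],[0,0,-0.04],[0,0,0]], rot=[[0,0,0],[0,0,0],[0,0,0],[0,0,0],[0,0,0],[0,0,0],[0,0,0]], gripper=[110,110,110,110,110,0,0])

```text
clock: 13.0
eef_pos: [0.462, -0.4009, 0.1874]
ee_rot: [0.005, 0.994, 0.111, 0.004]
ft_force: [1.4, 0.4, -0.2]
grip_width: 0.0564
grasp_force: 0.0
```

Run:
```python
from h import *
from bench import camera
for n in("top","scene"):
    p,d=camera(n); cv2.imwrite(f"pics/{n}5.png",p); W=cloud(n,d)
    rect(W,(.40,-.46),(.51,-.34),.024,.036,n+" block in tray")
    rect(W,(.38,-.23),(.62,-.0),.022,.045,n+" stock")
    rect(W,(.38,-.23),(.62,-.0),.06,.135,n+" blade")
    rect(W,(.5,.0),(.6,.18),.025,.05,n+" block on plate?")
go((.5057,-.156,.2),100,12)
```

```text
top block in tray 34 c [ 0.4673 -0.3752] size [0.1004 0.0275] ang 42.03 zmed 0.0326
top stock 461 c [ 0.5048 -0.1203] size [0.0245 0.1514] ang 3.29 zmed 0.0333
top blade 51 c [ 0.4989 -0.0591] size [0.0019 0.0275] ang 4.45 zmed 0.0969
top block on plate? few 0
scene block in tray 184 c [ 0.455  -0.3965] size [0.154 0.049] ang 34.55 zmed 0.032
scene stock 418 c [ 0.5039 -0.1138] size [0.0274 0.1518] ang 3.38 zmed 0.0316
scene blade 149 c [ 0.5018 -0.0549] size [0.0081 0.0316] ang 7.81 zmed 0.0977
scene block on plate? few 0
t 13.1 pos [ 0.4596 -0.3993  0.1803] yaw 12.7 j [ 0.82  0.27 -0.22  1.59  0.06  1.29 -0.75] F [-0.4  0.1 -1.1] grip 0.0635 0.0
 shift [ 0.0985 -0.2271 -0.0202] per row [ 0.0082 -0.0189 -0.0017] rot [ 4.6000e-03  6.0000e-04 -1.5237e+00] max mm/row 20.7
```

Emit:
play_rows(translation=[[0.0126,-0.0294,0],[0.0126,-0.0294,0],[0.0126,-0.0294,0],[0.0126,-0.0294,0],[0.0126,-0.0294,0],[0.0126,-0.0294,0],[0.0126,-0.0294,0],[0.0126,-0.0294,0]], rot=[[0,0,0],[0,0,0],[0,0,0],[0,0,0],[0,0,0],[0,0,0],[0,0,0],[0,0,0]], gripper=[0,0,0,0,0,0,0,0])

```text
clock: 13.77
eef_pos: [0.5043, -0.1452, 0.1765]
ee_rot: [-0.0, 0.994, 0.111, -0.001]
ft_force: [0.8, -1.0, 0.4]
grip_width: 0.0869
grasp_force: 0.0
```

Emit:
play_rows(translation=[[0,0,0],[0,0,0],[0,0,0],[0,0,0],[0,0,0],[0,0,0],[0,0,0],[0,0,0],[0,0,0],[0,0,0],[0,0,0],[0,0,0]], rot=[[0,0,-0.117],[0,0,-0.117],[0,0,-0.117],[0,0,-0.117],[0,0,-0.117],[0,0,-0.117],[0,0,-0.117],[0,0,-0.117],[0,0,-0.117],[0,0,-0.117],[0,0,-0.117],[0,0,-0.117]], gripper=[0,0,0,0,0,0,0,0,0,0,0,0])

```text
clock: 14.77
eef_pos: [0.5043, -0.1467, 0.1764]
ee_rot: [-0.001, 0.685, 0.728, -0.0]
ft_force: [-0.8, -0.3, -0.8]
grip_width: 0.0868
grasp_force: 0.0
```

Run:
```python
from h import *
from bench import camera
p,d=camera("scene"); W=cloud("scene",d)
L=W-[.4545,-.399,0]; m=(abs(L[...,0])<.058)&(abs(L[...,1])<.058)&(W[...,2]>.015)&(W[...,2]<.05); 
cv2.imwrite("pics/t6.png",cv2.resize(p[80:160,190:310],None,fx=5,fy=5))
rect(W,(.41,-.45),(.50,-.35),.028,.045,"tray block")
go((.5062,-.1475,-.018),93.3,12)
```

```text
tray block 107 c [ 0.459  -0.3946] size [0.0636 0.0328] ang 17.32 zmed 0.0327
t 14.82 pos [ 0.5043 -0.1467  0.1764] yaw 93.99 j [ 0.65  0.13 -0.49  1.77  0.06  1.26  0.22] F [ 0.4  0.2 -0.2] grip 0.0872 0.0
 shift [-0.0011  0.0023  0.1944] per row [-0.0001  0.0002  0.0162] rot [-0.0024 -0.0011  0.0121] max mm/row 16.2
```

View pics/t6.png

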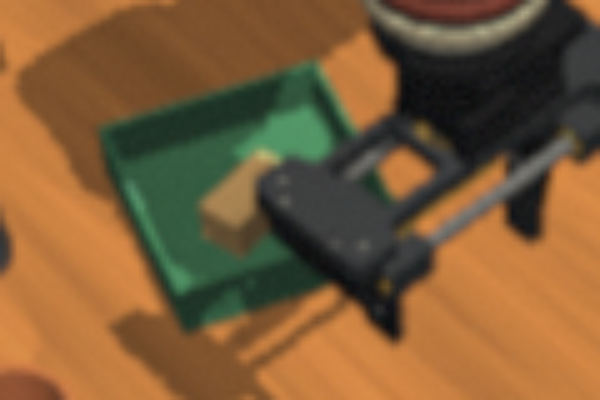

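The block lies flat in the tray at (235,205), measured at (0.459, −0.395). Next, descending on the square.

Emit:
play_rows(translation=[[-0.001,0.002,0.025],[0,0,0.03],[0,0,0.03],[0,0,0.03],[0,0,0.03],[0,0,0.02],[0,0,0.012],[0,0,0.006],[0,0,0],[0,0,0]], rot=[[0,0,0.012],[0,0,0],[0,0,0],[0,0,0],[0,0,0],[0,0,0],[0,0,0],[0,0,0],[0,0,0],[0,0,0]], gripper=[0,0,0,0,0,0,0,0,0,0])

```text
clock: 15.65
eef_pos: [0.5078, -0.1478, -0.0043]
ee_rot: [0.0, 0.692, 0.722, 0.0]
ft_force: [0.4, -0.6, 0.6]
grip_width: 0.0871
grasp_force: 0.0
```

Emit:
play_rows(translation=[[0,0,0.004],[0,0,0.004],[0,0,0],[0,0,0]], rot=[[0,0,0],[0,0,0],[0,0,0],[0,0,0]], gripper=[0,0,0,0])

```text
clock: 15.98
eef_pos: [0.5074, -0.1478, -0.0127]
ee_rot: [0.0, 0.692, 0.722, 0.0]
ft_force: [-0.4, -0.5, -0.6]
grip_width: 0.0871
grasp_force: 0.0
```

Emit:
play_rows(translation=[[0,0,0.004],[0,0,0],[0,0,0],[0,0,0],[0,0,0],[0,0,0],[0,0,0],[0,0,0],[0,0,0],[0,0,0],[0,0,0],[0,0,0]], rot=[[0,0,0],[0,0,0],[0,0,0],[0,0,0],[0,0,0],[0,0,0],[0,0,0],[0,0,0],[0,0,0],[0,0,0],[0,0,0],[0,0,0]], gripper=[0,255,255,255,255,255,255,255,255,255,255,255], newtons=50)

```text
clock: 16.98
eef_pos: [0.5072, -0.1478, -0.0169]
ee_rot: [-0.0, 0.692, 0.722, -0.0]
ft_force: [-0.4, -0.3, -0.4]
grip_width: 0.0237
grasp_force: 49.8
```

Emit:
play_rows(translation=[[0,0,0],[0,0,0],[0,0,0],[0,0,0]], rot=[[0,0,0],[0,0,0],[0,0,0],[0,0,0]], gripper=[255,255,255,255])

```text
clock: 17.32
eef_pos: [0.5072, -0.1478, -0.0169]
ee_rot: [-0.0, 0.692, 0.722, -0.0]
ft_force: [-1.3, -0.2, 0.1]
grip_width: 0.0235
grasp_force: 49.8
```

Emit:
play_rows(translation=[[0,0,-0.01],[0,0,-0.02],[0,0,-0.02],[0,0,0],[0,0,0]], rot=[[0,0,0],[0,0,0],[0,0,0],[0,0,0],[0,0,0]], gripper=[255,255,255,255,255])

```text
clock: 17.73
eef_pos: [0.5081, -0.1481, 0.0342]
ee_rot: [0.001, 0.692, 0.722, 0.0]
ft_force: [-0.1, 0.4, -3.2]
grip_width: 0.0237
grasp_force: 49.8
```

Run:
```python
from h import *
W=cloud("top",np.load("pics/top0.npy"));W2=cloud("scene",np.load("pics/scene0.npy"))
a=np.radians(102.8);A=np.array([[np.cos(a),np.sin(a)],[-np.sin(a),np.cos(a)]])
for n,w in(("top",W),("scene",W2)):
    L=(w[...,:2]-(.536,.202))@A.T; z=w[...,2]
    m=(L[...,0]>-.16)&(L[...,0]<.05)&(abs(L[...,1])<.075)&(z>.007)&(z<.06)
    p=w[m]; b=cv2.minAreaRect(p[:,:2].astype(np.float32)); print(n,"plate part",b)
    rect(w,(.25,.12),(.46,.30),.06,.16,n+" s2 blade")
    # blade/stock now
from bench import camera
for n in("top","scene"):
    p,d=camera(n); w=cloud(n,d)
    q=rect(w,(.47,-.08),(.54,.02),.10,.22,n+" held blade")
    if q is not None: print("ztop",np.percentile(q[:,2],98))
go((.5505,.139,.034),102.9,12)
```

```text
top plate part ((0.5476999282836914, 0.15098880231380463), (0.14172445237636566, 0.20717939734458923), 15.379005432128906)
top s2 blade 78 c [0.3875 0.2038] size [0.0283 0.0065] ang 25.25 zmed 0.1235
scene plate part ((0.5475219488143921, 0.16368907690048218), (0.1198958158493042, 0.1796758472919464), 13.115364074707031)
scene s2 blade 66 c [0.3882 0.2069] size [0.0292 0.0073] ang 25.01 zmed 0.127
top held blade 99 c [ 0.5035 -0.0584] size [0.0066 0.0279] ang 3.56 zmed 0.1666
ztop 0.19657561195451828
scene held blade 225 c [ 0.5012 -0.0537] size [0.0093 0.031 ] ang 1.59 zmed 0.1531
ztop 0.1911508807136696
t 17.83 pos [ 0.5067 -0.1477  0.0325] yaw 92.46 j [ 0.62  0.28 -0.48  1.92  0.15  0.98  0.12] F [-0.3  0.3 -3.2] grip 0.0234 49.8
 shift [ 0.2846  0.0561 -0.0015] per row [ 0.0237  0.0047 -0.0001] rot [-0.0008 -0.0002 -0.1822] max mm/row 24.2
```

Emit:
play_rows(translation=[[0,0,0],[0,0,0],[0.0225,0.0089,0],[0.0225,0.0089,0],[0.0225,0.0089,0],[0.0225,0.0089,0],[0.0225,0.0089,0],[0.0225,0.0089,0],[0.0225,0.0089,0],[0.0225,0.0089,0],[0.0225,0.0089,0],[0.0225,0.0089,0]], rot=[[0,0,-0.091],[0,0,-0.091],[0,0,0],[0,0,0],[0,0,0],[0,0,0],[0,0,0],[0,0,0],[0,0,0],[0,0,0],[0,0,0],[0,0,0]], gripper=[255,255,255,255,255,255,255,255,255,255,255,255])

```text
clock: 18.83
eef_pos: [0.5429, 0.0924, 0.0318]
ee_rot: [-0.001, 0.623, 0.782, -0.001]
ft_force: [0.4, -0.5, -2.1]
grip_width: 0.0238
grasp_force: 49.8
```

Emit:
play_rows(translation=[[0.02,0.0089,0],[0.01,0.0089,0],[0,0,0.005],[0,0,0.01],[0,0,0.01],[0,0,0],[0,0,0]], rot=[[0,0,0],[0,0,0],[0,0,0],[0,0,0],[0,0,0],[0,0,0],[0,0,0]], gripper=[255,255,255,255,255,255,255])

```text
clock: 19.42
eef_pos: [0.5535, 0.123, 0.0067]
ee_rot: [-0.001, 0.624, 0.782, -0.001]
ft_force: [0.9, 0.6, -2.6]
grip_width: 0.0236
grasp_force: 49.8
```

Run:
```python
from h import *
from bench import camera
np.set_printoptions(suppress=True)
for n in("top","scene"):
    p,d=camera(n); w=cloud(n,d)
    a=np.radians(102.9);A=np.array([[np.cos(a),np.sin(a)],[-np.sin(a),np.cos(a)]])
    L=(w[...,:2]-(.5205,.2705))@A.T; z=w[...,2]
    m=(L[...,0]>-.085)&(L[...,0]<-.004)&(abs(L[...,1])<.02)&(z>.1)&(z<.22); q=np.c_[L[m],z[m]]
    print(n,len(q)); 
    if len(q): print(np.percentile(q,[2,50,98],axis=0).round(4))
go((.5441,.168,-.005),102.9,12)
```

```text
top 101
[[-0.0756 -0.0022  0.1035]
 [-0.0621  0.0035  0.1454]
 [-0.0473  0.0049  0.167 ]]
scene 200
[[-0.072  -0.0013  0.1014]
 [-0.0578  0.0012  0.1392]
 [-0.0442  0.0065  0.1683]]
t 19.52 pos [0.5545 0.1238 0.008 ] yaw 102.83 j [ 0.21  0.41 -0.61  1.84  0.28  0.98 -0.29] F [-0.9  0.3 -2.5] grip 0.0236 49.8
 shift [ 0.0454 -0.0003  0.013 ] per row [ 0.0038 -0.      0.0011] rot [-0.0003  0.0002 -0.0013] max mm/row 3.9
```

Emit:
play_rows(translation=[[0.008,0,0.003],[0.01,0,0.003],[0.01,0,0.003],[0.006,0,0],[0.004,0,0],[0.002,0,0],[0,0,0],[0,0,0]], rot=[[0,0,0],[0,0,0],[0,0,0],[0,0,0],[0,0,0],[0,0,0],[0,0,0],[0,0,0]], gripper=[255,255,255,255,255,255,255,255])

```text
clock: 20.18
eef_pos: [0.5458, 0.1635, -0.0008]
ee_rot: [0.0, 0.623, 0.782, 0.0]
ft_force: [-0.4, -0.5, -2.6]
grip_width: 0.0237
grasp_force: 49.8
```

Emit:
play_rows(translation=[[0,0,0.002],[0,0,0.002],[0,0,0.001],[0,0,0],[0,0,0]], rot=[[0,0,0],[0,0,0],[0,0,0],[0,0,0],[0,0,0]], gripper=[255,255,255,255,255])

```text
clock: 20.6
eef_pos: [0.5459, 0.163, -0.0049]
ee_rot: [0.0, 0.624, 0.782, -0.0]
ft_force: [-4.6, -3.0, 11.1]
grip_width: 0.0239
grasp_force: 49.8
```

Emit:
play_rows(translation=[[0,0,-0.001],[0.001,0,0],[0.001,0,0],[0.001,0,0],[0,0,0],[0,0,0]], rot=[[0,0,0],[0,0,0],[0,0,0],[0,0,0],[0,0,0],[0,0,0]], gripper=[255,255,255,255,255,255])

```text
clock: 21.1
eef_pos: [0.5451, 0.1667, -0.0049]
ee_rot: [0.0, 0.623, 0.782, 0.0]
ft_force: [-0.0, -0.9, 0.6]
grip_width: 0.0236
grasp_force: 49.8
```

Emit:
play_rows(translation=[[0.0005,0,0],[0.0005,0,0],[0,0,0],[0,0,0]], rot=[[0,0,0],[0,0,0],[0,0,0],[0,0,0]], gripper=[255,255,255,255])

```text
clock: 21.43
eef_pos: [0.5447, 0.1676, -0.0049]
ee_rot: [-0.0, 0.623, 0.782, 0.0]
ft_force: [0.7, -1.0, 0.7]
grip_width: 0.0238
grasp_force: 49.8
```

Emit:
play_rows(translation=[[0.0005,0,0],[0.0005,0,0],[0,0,0],[0,0,0]], rot=[[0,0,0],[0,0,0],[0,0,0],[0,0,0]], gripper=[255,255,255,255])

```text
clock: 21.77
eef_pos: [0.5444, 0.1686, -0.0049]
ee_rot: [-0.0, 0.623, 0.782, 0.0]
ft_force: [-0.4, -0.5, 1.7]
grip_width: 0.0239
grasp_force: 49.8
```

Emit:
play_rows(translation=[[0.0005,0,0],[0.0005,0,0],[0,0,0],[0,0,0]], rot=[[0,0,0],[0,0,0],[0,0,0],[0,0,0]], gripper=[255,255,255,255])

```text
clock: 22.1
eef_pos: [0.5442, 0.1696, -0.0049]
ee_rot: [-0.0, 0.623, 0.782, 0.0]
ft_force: [-0.0, -1.6, 1.1]
grip_width: 0.0236
grasp_force: 49.8
```

Emit:
play_rows(translation=[[0.0005,0,0],[0.0005,0,0],[0,0,0],[0,0,0]], rot=[[0,0,0],[0,0,0],[0,0,0],[0,0,0]], gripper=[255,255,255,255])

```text
clock: 22.43
eef_pos: [0.5441, 0.1701, -0.0049]
ee_rot: [0.0, 0.623, 0.782, -0.0]
ft_force: [1.5, -3.2, 2.2]
grip_width: 0.0234
grasp_force: 49.8
```

Emit:
play_rows(translation=[[0.0005,0,0.0003],[0.0005,0,0.0003],[0,0,0],[0,0,0],[0,0,0]], rot=[[0,0,0],[0,0,0],[0,0,0],[0,0,0],[0,0,0]], gripper=[255,255,255,255,255])

```text
clock: 22.85
eef_pos: [0.5441, 0.1701, -0.005]
ee_rot: [0.001, 0.624, 0.782, -0.001]
ft_force: [-1.7, -8.0, 9.8]
grip_width: 0.0234
grasp_force: 49.8
```

Run:
```python
from h import *
from bench import camera
for n in("top","scene"):
    p,d=camera(n); cv2.imwrite(f"pics/{n}8.png",p); w=cloud(n,d)
    a=np.radians(102.9);A=np.array([[np.cos(a),np.sin(a)],[-np.sin(a),np.cos(a)]])
    L=(w[...,:2]-(.5205,.2705))@A.T; z=w[...,2]
    m=(L[...,0]>-.06)&(L[...,0]<.0)&(abs(L[...,1])<.02)&(z>.07)&(z<.158); q=np.c_[L[m],z[m]]
    print(n,len(q)); 
    if len(q): print(np.percentile(q,[2,50,98],axis=0).round(4))
cv2.imwrite("pics/s8.png",cv2.resize(cv2.imread("pics/scene8.png")[180:320,310:450],None,fx=4,fy=4))
go((.5441,.170,-.005),102.9,12); print(readout.sense()["wrist_torque"].round(2))
```

```text
top 105
[[-0.0276 -0.0026  0.0727]
 [-0.0148  0.0024  0.1273]
 [-0.0003  0.004   0.1566]]
scene 202
[[-0.0242 -0.0013  0.0724]
 [-0.0125  0.0006  0.1201]
 [-0.0008  0.005   0.155 ]]
t 22.95 pos [ 0.5441  0.1701 -0.0049] yaw 102.84 j [ 0.13  0.44 -0.61  1.84  0.3   0.96 -0.39] F [-2.1 -7.2  9.3] grip 0.0237 49.8
 shift [-0.0001 -0.      0.0001] per row [-0. -0.  0.] rot [-0.0002  0.0018 -0.0011] max mm/row 0.0
[-1.6   0.36  0.11]
```

View pics/s8.png

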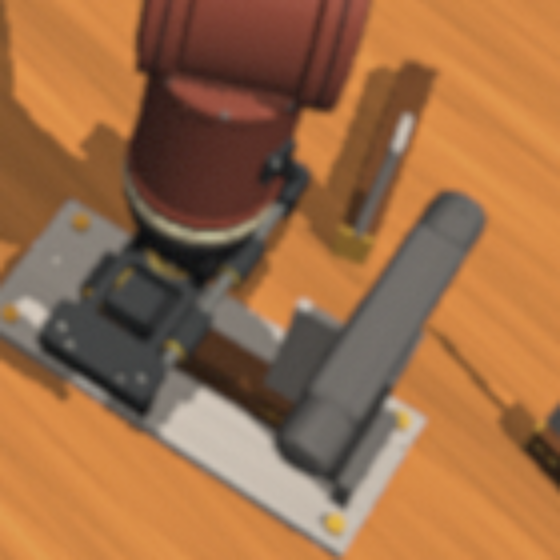

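The crop shows the square seated: blade against the shank under the horn around (300,350), stock flat on the plate. One slight extra push, then a hold.

Emit:
play_rows(translation=[[0.0003,0,0.0001],[0,0,0],[0,0,0],[0,0,0],[0,0,0],[0,0,0],[0,0,0],[0,0,0]], rot=[[0,0,0],[0,0,0],[0,0,0],[0,0,0],[0,0,0],[0,0,0],[0,0,0],[0,0,0]], gripper=[255,255,255,255,255,255,255,255])

```text
clock: 23.62
eef_pos: [0.5441, 0.1701, -0.0049]
ee_rot: [0.001, 0.624, 0.782, -0.001]
ft_force: [-2.9, -9.2, 12.4]
grip_width: 0.0234
grasp_force: 49.8
```

Run:
```python
from h import *
from bench import camera,env
for n in("top","scene"):
    p,d=camera(n); w=cloud(n,d)
    a=np.radians(102.9);A=np.array([[np.cos(a),np.sin(a)],[-np.sin(a),np.cos(a)]])
    L=(w[...,:2]-(.5205,.2705))@A.T; z=w[...,2]
    for lo,hi in((.05,.085),(.085,.12),(.12,.15)):
        m=(L[...,0]>-.06)&(L[...,0]<-.006)&(abs(L[...,1])<.02)&(z>lo)&(z<hi); q=np.c_[L[m],z[m]]
        if len(q)>5: print(n,lo,len(q),np.percentile(q,[3,50],axis=0).round(4).tolist())
go((.5441,.170,-.005),102.9,12)
```

```text
top 0.05 21 [[-0.0252, 0.0018, 0.0514], [-0.0167, 0.0029, 0.0692]]
top 0.085 27 [[-0.0268, 0.0015, 0.0877], [-0.0177, 0.0026, 0.1055]]
top 0.12 27 [[-0.0275, -0.0033, 0.1209], [-0.0182, 0.0023, 0.1364]]
scene 0.05 56 [[-0.0348, -0.0052, 0.0501], [-0.0155, 0.0005, 0.0679]]
scene 0.085 54 [[-0.0239, -0.0013, 0.0864], [-0.0153, 0.0003, 0.1024]]
scene 0.12 52 [[-0.0239, -0.0016, 0.1216], [-0.0151, 0.0003, 0.1356]]
t 23.72 pos [ 0.5441  0.1701 -0.0049] yaw 102.82 j [ 0.13  0.44 -0.61  1.84  0.3   0.96 -0.4 ] F [-2.1 -7.2 11.3] grip 0.0237 49.8
 shift [-0.0001 -0.      0.0001] per row [-0. -0.  0.] rot [-0.0003  0.0022 -0.0013] max mm/row 0.0
```

```bash
python3 -c "
from bench import env
print(env.sign_off())"
```

```text
the job is handed in; nothing more can be done
None
```

I let go of the block in the green tray, seated the try square in the corner at the stake, and handed the job in at about 24 s, still gripping at about 50 N and pressing about 12 N down and 8–9 N against the stake; the sign-off returned no verdict.

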